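# Lock the tube rack on its carrier board and hold the board slid out at the pointer

## Robot

A 7-joint arm with a two-finger parallel gripper is mounted at the origin on a cart in front of the work surface, level with it; the furniture and walls round the work are solid. World frame = base frame: x ahead of the robot, y to its left, z up, the work surface at z = 0. Lengths are in mm, angles in rad, forces in N, time in s.
With the tool pointing down it reaches from about 400 to 875 mm from the base axis. Payload 4.4 kg.
Tool frame: the origin (TCP) lies between the finger pads, 19 mm behind the fingertips; this is the grasp point; z points along the fingers, y is the line along which they close (so a half turn about z gives the same grasp; the last joint's range is limited). The gripper opens to 85 mm and grips with 20 to 120 N. Pads are 22 mm wide; open, the fingers measure 114 mm over their backs; the gripper's body (76 mm by 85 mm) begins 54 mm behind the grasp point. The pads swing forward as they close: fully open they stand 13 mm farther back than shut.
Start: joints at [-1.182, 0.628, 0.038, 1.517, -0.027, 0.996, -0.02], TCP at [285.514, 583.952, 250.013] pointing down, gripper open.
Joint ranges: [-3.06, 3.06], [-0.37, 2.12], [-1.25, 1.32], [0.18, 2.47], [-1.1, 4.24], [0.23, 1.98], [-2.94, 2.94]. Speed limits (rad/s): [2.57, 2.57, 3.14, 3.14, 3.14, 3.14, 3.14].

## Interface

Orientations are given as [roll, pitch, yaw] about the fixed x, y, z axes, in that order (R = Rz(yaw) Ry(pitch) Rx(roll)).
In Python, from cell import read_state, get_image, camera_params, finish_job gives the robot as it stands.
- The arm moves only by the tool arm_command, never from a script. Its argument "deltas" is a list of rows, each an object of numbers: "dx", "dy", "dz": the shift along the world's x, y, z in m; "yaw": the turn about the world's z in degrees; "jaw": the opening, from 0 (shut) to 1 (fully open). A call has 1 to 20 rows; each row is the pose to reach, as a shift and turn from the pose commanded when the call began; what a row does not reach only later rows make up. A row lasts 1/10 s, in which the tool goes at most 50 mm and 8.59 degrees, less where a joint would pass 70% of its speed; a pose out of reach is approached as far as the arm can. A call with a gripper value outside its range is refused whole. The fingers move at their own pace and stop on an object; the grip force is fixed at half the most. Time passes only in rows, so rows that repeat a pose let the fingers close. It gives the time, the measured TCP pose, the force, the opening and the grip force at its end, in the units of the state.
- read_state(): the state, without advancing time (a new reading comes with each control period).
- get_image(name): name is "scene" or "top" or "wrist"; returns (picture, depth): 420x560x3 uint8, red, green, blue; 420x560 float32, mm along the optical axis (not along the pixel's ray), 0 where there is no reading.
- camera_params(name): a dict with "camera_matrix" (3x3 intrinsics, pixels), "k1" (the pictures are not rectified: a ray, as slopes to the right and down, at radius r is drawn at 1 + k1 r^2 times it, then the intrinsics apply), "extrinsics" (4x4, takes a point from camera to world coordinates). Camera axes: x right, y down, z forward; pixel columns grow to the right and rows downward; lengths in mm; the calibration is good to about 2 mm. A picture is of the moment at which its call begins: read the wrist's pose just before it. camera_params takes no time and is no camera call; for the wrist camera it gives the pose at the moment of the call.
- finish_job(): hands the job in; it is judged then, once.
The state is a dict: "clock": time; "qpos": joint angles; "qd": joint speeds; "tau": joint torques, N m; "eef_pos": TCP position; "tool_rot": TCP orientation; "force": force on the tool from outside, world axes, zero at the start; "torque": the same for the moment, N m; "width": finger opening in mm; "gripper_force": force on a finger pad.
Only numpy, scipy, OpenCV 4.12 (cv2) and the standard library are available. Lean on these libraries where they do the work, as an engineer would, in place of code of your own. Each camera call takes 0.05 s, during which the arm holds its last target. There are 200 camera calls.

## Task

The tube rack stands in the pocket of a carrier board on the low grey stand. First, with the board still in, swing the keeper bar on the board fully shut alongside the rack, until it has gone past its spring ball and is home; then slide the board outward along its rails until its front end is level with the blade of the pointer post. So far out the board would tip over, so finish while still holding it: keep it lying flat on the stand, at rest, with the gripper on it and the rack in its pocket, and leave the other things on the bench alone.

Things in the scene. Friction and masses are not known exactly. Their poses are not given: they have to be found in the camera images.
- stand: Fixed grey stand, 148 mm wide (x), 290 long (y); flat top 80 mm above the bench; origin on the bench. OUTWARD is its +y: open front edge of the top at y = +130 mm, rear edge at -160. Side rails (inner faces x = +-64 mm) stand 8 mm above the top; a rear stop's face is at y = -154, 10 mm above the top. Nothing holds the board down.
- stand_edge (a point): Middle of the open front edge of the stand's top, over which the board overhangs and tips. Axes as the stand.
- board: Loose aluminium board 120 (x) by 300 (y) by 12 mm, 0.45 kg, lying between the rails with 4 mm play each side, parallel to the stand; origin centre of underside, +y outward. With the rack (about 0.25 kg) it tips at about 130 mm overhang; at the pointer it overhangs 165 to 195 mm and needs some 2 to 7 N of hold-down at the grip plate.
- board_end (a point): Middle of the board's front (outward) end, at its top face; 150 mm from the board's origin along +y. Axes as the board.
- board_grip (a point): In the middle of the black upright grip plate near the board's rear end (board y = -125 mm): 50 (x) by 14 (y) by 40 mm high above the board's top. The point is 24 mm above the board's top, 16 below the plate's top: put the TCP here, pointing down, closing along the board's y. Axes as the board.
- keeper (a joint): Keeper bar angle, rad: 0 shut (parallel to the board's length, at its stop), growing as it opens to the board's -x side, at most 1.1. Upright pivot, slight friction, stays where left. From about 0.2 down to 0.02 it must be pushed over a spring ball, about 2 to 3 N at the knob; the ball then rises behind it and keeps it shut. Shut: under 0.05.
- keeper_pivot (a point): Pivot of the keeper bar, on the board's top face at board x = -38, y = -8 mm; axes as the board. The bar is steel, 146 mm long, 12 wide, 10 high, its underside 8 mm above the board's top; shut, it lies along the rack's -x side.
- keeper_knob (a point): Middle of the round black knob (upright pin, 12 mm diameter) on the bar's free end; 40 mm above the board's top, the pin reaching from 18 to 57 mm above it. Grip or push it from above. At angle a it is 132 mm from the pivot, along (-sin a, cos a) in the board's x, y.
- rack: Loose blue tube rack, 56 (x) by 84 (y) by 39 mm high; origin centre of underside, at about x = 0, y = 55 mm of the board, on its top. Its pocket has steel fences 14 mm high at +x, front and rear; the -x side is open until the keeper is shut.
- pointer_tip (a point): Tip of the dark level blade on the fixed pointer post (12 mm rod on a round foot, 104 mm high) beside the board's path, on its -x side. The blade is 97 mm above the bench, 3 mm thick along the path, 9 mm clear of the board's side; axes as the stand. The board's end must reach this point's y in the stand's frame.
- timer: White bench timer 58x66x18 mm lying between the robot and the stand: a bystander, leave it alone; origin at the centre of its underside.
- amber: Brown bottle, 60 mm diameter, 120 mm high, at the right: a bystander, leave it alone; origin at the centre of its underside.
- petri: Petri dish, 62 mm diameter, at the right: a bystander, leave it alone; origin at the centre of its underside.
- tape: Roll of tape, 100 mm diameter, 25 mm high, behind the stand: a bystander, leave it alone; origin at the centre of its underside.
- pen: Black felt pen, 138 mm long, lying on the bench ahead of the stand's open end, under the board's path: a bystander, leave it alone; origin at the centre of its underside.
- beaker: Clear beaker, 50 mm diameter, 68 mm high, between the robot and the stand: a bystander, leave it alone; origin at the centre of its underside.
Mind the look-alikes: they are no part of the job. Leave any turquoise look-alike of the part that bears pointer_tip alone.

How it is judged:
By the outcome, as a careful person would: the job done as asked, in the order asked, and still so for the second after the job is handed in, while the arm keeps its last pose, push and grip.
It also fails if it takes over 54 s, if anything falls off the work surface, if the arm or the gripper's body presses on something with over 40 N, if the wrist force passes 120 N, or if a joint passes its speed limit or range.

## Working session

There is one attempt and no reset: what is moved stays moved. The work goes in short steps, Python scripts to look and compute and a tool call to move; the robot and the scene stay as the last step left them, time stands still between calls to the robot, and variables do not carry over. Pictures are saved under pics/ and viewed, at most 11 in all, crops included, and the job is handed in when it is done.

Besides the shell and the picture viewer there is one more tool, called as name([rows], argument=value, ...), one row to a line, values as JSON. arm_command: Moves the arm, as the interface text tells. Its arguments: {"type":"object","properties":{"deltas":{"type":"array"}},"required":["deltas"]}

```bash
mkdir -p pics
cat > h.py <<'E'
import numpy as np, cv2
from cell import read_state, get_image, camera_params, finish_job
def grab(n,tag):
    p=camera_params(n); im,d=get_image(n)
    cv2.imwrite(f'pics/{tag}.png',im[:,:,::-1]); np.savez(f'pics/{tag}.npz',im=im,d=d,K=p['camera_matrix'],k1=p['k1'],T=p['extrinsics'])
def load(tag): return np.load(f'pics/{tag}.npz')
def ray(f,u,v):
    K=f['K'];k=float(f['k1']); D=np.array([k,0,0,0,0.])
    q=cv2.undistortPoints(np.array([[[u,v]]],float),K,D)[0,0]
    return np.array([q[0],q[1],1.])
def atz(f,u,v,z):
    T=f['T']; r=T[:3,:3]@ray(f,u,v); o=T[:3,3]; return o+r*(z-o[2])/r[2]
def atd(f,u,v):
    d=f['d'][int(round(v)),int(round(u))]; T=f['T']; return T[:3,:3]@(ray(f,u,v)*d)+T[:3,3]
E
python3 - <<'E'
from h import *
for n in('scene','top'):
    grab(n,n+'0'); im=cv2.imread(f'pics/{n}0.png'); f=load(n+'0'); print(n,f['k1'],f['T'].round(2).tolist())
    cv2.imwrite(f'pics/{n}0b.png',cv2.resize(im,(800,600),interpolation=cv2.INTER_CUBIC))
print(read_state())
E
```

```text
scene -0.1401274340148841 [[0.76, -0.34, 0.56, -102.21], [-0.65, -0.39, 0.65, -613.51], [-0.0, -0.86, -0.52, 694.4], [0.0, 0.0, 0.0, 1.0]]
top -0.00867934546559224 [[-0.02, -0.99, 0.12, 361.7], [-1.0, 0.02, 0.01, 167.52], [-0.01, -0.12, -0.99, 1513.56], [0.0, 0.0, 0.0, 1.0]]
{'clock': 0.1, 'qpos': array([-1.18183117,  0.62923087,  0.03847281,  1.51832576, -0.02701053,
        0.99629388, -0.02004133]), 'qd': array([ 0.00019072, -0.00353056,  0.00159538, -0.00229948,  0.00207492,
        0.00045562,  0.00090651]), 'tau': array([ 4.16290975e-03, -5.64537120e+01,  1.23119596e+00, -1.93976355e+01,
        1.13726378e-02,  5.33023951e-03,  6.89772105e-05]), 'eef_pos': array([285.25481253, 583.44510445, 249.17781128]), 'tool_rot': array([-3.13985370e+00,  2.53789395e-05,  2.68675645e+00]), 'force': array([ 0.00199025,  0.62989386, -0.91457628]), 'torque': array([ 0.0041245 , -0.02546815, -0.01834155]), 'gripper_force': 0.0, 'width': 85.50202987513282}
```

View pics/top0b.png

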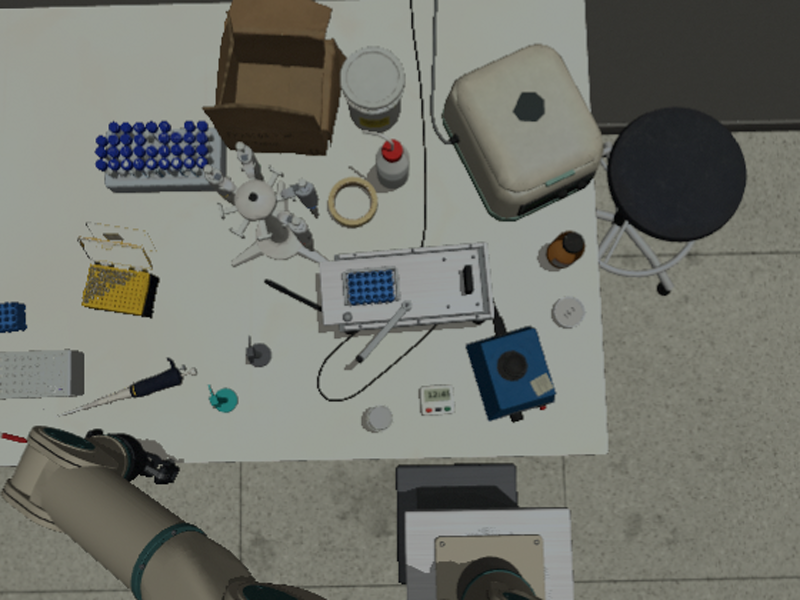

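View pics/scene0b.png

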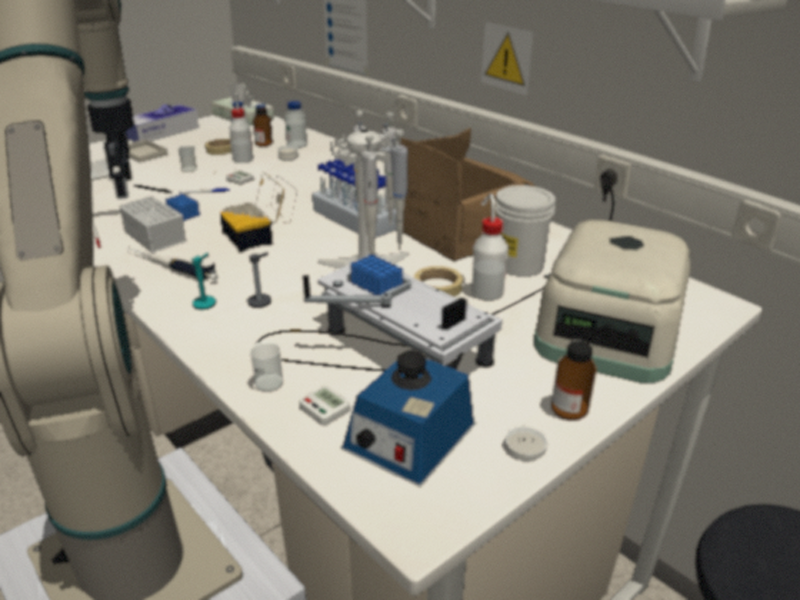

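Run:
```python
import cv2
im=cv2.imread('pics/top0.png')
c=im[160:280,210:350]; cv2.imwrite('pics/c1.png',cv2.resize(c,None,fx=5,fy=5,interpolation=cv2.INTER_CUBIC))
c=im[220:290,140:220]; cv2.imwrite('pics/c2.png',cv2.resize(c,None,fx=8,fy=8,interpolation=cv2.INTER_CUBIC))
```

```text
(no output)
```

View pics/c1.png

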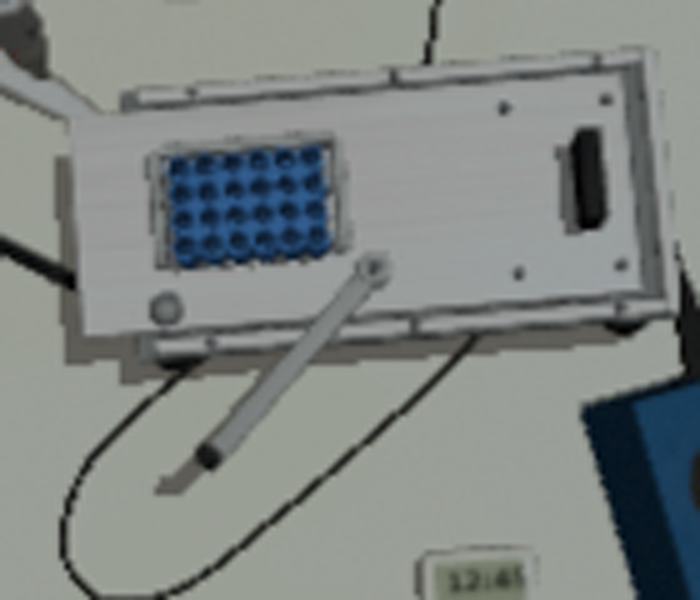

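View pics/c2.png

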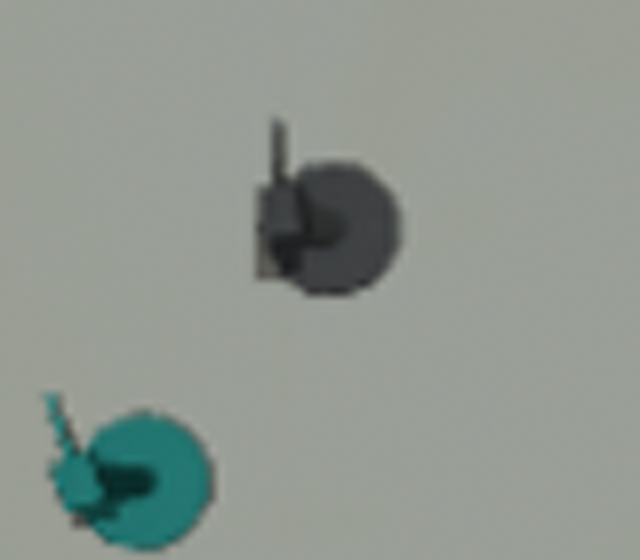

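Run:
```python
from h import *
f=load('top0')
def P(x,y,z,s=5,o=(210,160)):
    return atz(f,o[0]+(x+.5)/s-.5,o[1]+(y+.5)/s-.5,z)
A=P(71,122,92);B=P(85,337,92);C=P(618,76,92);D=P(638,300,92)
print('corners',A.round(1),B.round(1),C.round(1),D.round(1),np.linalg.norm(A-B),np.linalg.norm(A-C),np.linalg.norm(B-D))
piv=P(373,268,110);kn=P(207,456,149);g1=P(587,130,132);g2=P(591,228,132);g=P(589,179,132)
print('piv',piv,'knob',kn,np.linalg.norm((piv-kn)[:2]),'grip',g,np.linalg.norm(g1-g2))
y=(A+B-C-D)[:2]; y/=np.linalg.norm(y); x=np.array([y[1],-y[0]]); yaw=np.arctan2(-y[0],y[1])
x2=(A-B)[:2];
ra,rb=P(122,100,88),P(600,60,88)
print('yaw',np.degrees(yaw),'end',np.degrees(np.arctan2(x2[1],x2[0])),'rail',np.degrees(np.arctan2(-(ra-rb)[0],(ra-rb)[1])))
end=(A+B)[:2]/2
tip=P(278,119,97,8,(140,220)); print('tip',tip,'depth',atd(f,174.3,236))
for n,p in(('piv',piv),('knob',kn),('grip',g),('tip',tip)):
    d=p[:2]-end; print(n,'rel end x,y',d@x,d@y)
d=(kn-piv)[:2]; print('angle',np.arctan2(-d@x,d@y))
```

```text
corners [621.5 310.   92. ] [505.1 303.7  92. ] [639.9  15.   92. ] [518.4   8.5  92. ] 116.6087731805528 295.54533674876143 295.4404940454077
piv [536.47191119 149.5640011  110.        ] knob [437.14860264 236.76853402 149.        ] 132.17318254465738 grip [577.91009941  36.26126892 132.        ] 51.67626915508114
yaw 3.065014200350816 end 3.089575134684177 rail 3.53819414631801
tip [487.85828802 442.32256395  97.        ] depth [483.65141741 442.24518616  97.55529625]
piv rel end x,y -35.22773884618916 -155.5965134311096
knob rel end x,y -129.74621989840895 -63.20600026247041
grip rel end x,y 0.09297952915893457 -270.9528284513886
tip rel end x,y -68.11828975355121 139.34258560652412
angle 0.7967827195964918
```

arm_command([
  {"dx":0.01,"dy":-0.03,"dz":0,"yaw":6,"jaw":0},
  {"dx":0.02,"dy":-0.06,"dz":0,"yaw":12,"jaw":0},
  {"dx":0.033,"dy":-0.095,"dz":0,"yaw":19,"jaw":0},
  {"dx":0.047,"dy":-0.13,"dz":0,"yaw":26,"jaw":0},
  {"dx":0.06,"dy":-0.17,"dz":0,"yaw":33,"jaw":0},
  {"dx":0.073,"dy":-0.21,"dz":0,"yaw":40,"jaw":0},
  {"dx":0.087,"dy":-0.25,"dz":0,"yaw":47,"jaw":0},
  {"dx":0.1,"dy":-0.285,"dz":0,"yaw":54,"jaw":0},
  {"dx":0.112,"dy":-0.315,"dz":0,"yaw":61,"jaw":0},
  {"dx":0.12,"dy":-0.34,"dz":0,"yaw":68,"jaw":0},
  {"dx":0.127,"dy":-0.36,"dz":0,"yaw":72,"jaw":0},
  {"dx":0.132,"dy":-0.37,"dz":0,"yaw":74.8,"jaw":0},
  {"dx":0.132,"dy":-0.37,"dz":0,"yaw":74.8,"jaw":0},
  {"dx":0.132,"dy":-0.37,"dz":0,"yaw":74.8,"jaw":0},
])

```text
clock: 1.5
eef_pos: [417.3, 214.3, 249.9]
tool_rot: [3.141, -0.0, -2.292]
force: [-0.3, -0.9, 0.5]
width: -0.1
gripper_force: 0.0
```

Run:
```python
from h import *
grab('wrist','w1'); f=load('w1'); print(f['k1'],f['T'].round(2).tolist())
```

```text
-0.07484467587280572 [[-0.75, 0.62, 0.22, 360.88], [0.66, 0.71, 0.25, 151.3], [0.0, 0.33, -0.95, 374.57], [0.0, 0.0, 0.0, 1.0]]
```

View pics/w1.png

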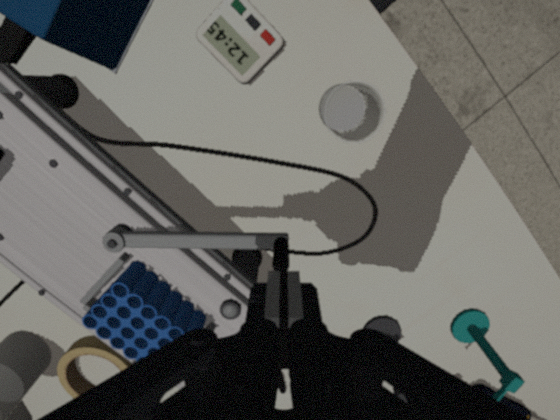

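Run:
```python
from h import *
f=load('w1'); print(atz(f,281,241,149), atd(f,281,241),atz(f,116,239,110),atd(f,116,239), 'beaker',atd(f,345,108))
```

```text
[426.03379189 223.31073005 149.        ] [434.13522271 232.26503745 120.95011371] [534.42147504 148.48861871 110.        ] [531.7860628  148.53134884 114.01787794] beaker [327.79421552 205.62555179   2.48599816]
```

arm_command([
  {"dz":-0.02,"jaw":0},
  {"dz":-0.05,"jaw":0},
  {"dz":-0.08,"jaw":0},
  {"dz":-0.1,"jaw":0},
  {"dz":-0.112,"jaw":0},
  {"dz":-0.112,"jaw":0},
  {"dz":-0.112,"jaw":0},
])

```text
invalid input at $.deltas[0]: expected keys dx, dy, dz, yaw, jaw
```

Run:
```python
import numpy as np
# TCP relative to call start for bar angles a, standoff s
piv=np.array([536.5,149.6]); psi=np.radians(3.1); p0=np.array([417.3,214.3])
for s,a in [(17,.8)]+[(17,a) for a in np.arange(.7,-.001,-.1)]+[(14,0),(11,0)]:
    t=a+psi; k=piv+132*np.array([-np.sin(t),np.cos(t)]); p=k-s*np.array([np.cos(t),np.sin(t)])-p0
    print(s,round(a,2),p.round(1),'yaw',round(np.degrees(t)-48.7,1))
```

```text
17 0.8 [8.5 9.2] yaw 0.2
17 0.7 [16.4 19.9] yaw -5.5
17 0.6 [25.4 29.7] yaw -11.2
17 0.5 [35.3 38.6] yaw -17.0
17 0.4 [46.  46.5] yaw -22.7
17 0.3 [57.5 53.2] yaw -28.4
17 0.2 [69.6 58.8] yaw -34.1
17 0.1 [82.1 63.1] yaw -39.9
17 0.0 [95.1 66.2] yaw -45.6
14 0 [98.1 66.3] yaw -45.6
11 0 [101.1  66.5] yaw -45.6
```

arm_command([
  {"dx":0,"dy":0,"dz":-0.02,"yaw":0,"jaw":0},
  {"dx":0,"dy":0,"dz":-0.05,"yaw":0,"jaw":0},
  {"dx":0,"dy":0,"dz":-0.08,"yaw":0,"jaw":0},
  {"dx":0,"dy":0,"dz":-0.1,"yaw":0,"jaw":0},
  {"dx":0,"dy":0,"dz":-0.112,"yaw":0,"jaw":0},
  {"dx":0,"dy":0,"dz":-0.112,"yaw":0,"jaw":0},
  {"dx":0,"dy":0,"dz":-0.112,"yaw":0,"jaw":0},
])

```text
clock: 2.25
eef_pos: [417.2, 214.9, 138.1]
tool_rot: [3.141, 0.0, -2.29]
force: [0.2, -0.2, 0.4]
width: -0.1
gripper_force: 0.0
```

arm_command([
  {"dx":0.004,"dy":0.0045,"dz":0,"yaw":0,"jaw":0},
  {"dx":0.0085,"dy":0.0092,"dz":0,"yaw":0,"jaw":0},
  {"dx":0.0125,"dy":0.0145,"dz":0,"yaw":-2.7,"jaw":0},
  {"dx":0.0164,"dy":0.0199,"dz":0,"yaw":-5.5,"jaw":0},
  {"dx":0.0209,"dy":0.0249,"dz":0,"yaw":-8.3,"jaw":0},
  {"dx":0.0254,"dy":0.0297,"dz":0,"yaw":-11.2,"jaw":0},
  {"dx":0.0303,"dy":0.0342,"dz":0,"yaw":-14.1,"jaw":0},
  {"dx":0.0353,"dy":0.0386,"dz":0,"yaw":-17,"jaw":0},
  {"dx":0.0406,"dy":0.0426,"dz":0,"yaw":-19.8,"jaw":0},
  {"dx":0.046,"dy":0.0465,"dz":0,"yaw":-22.7,"jaw":0},
  {"dx":0.046,"dy":0.0465,"dz":0,"yaw":-22.7,"jaw":0},
])

```text
clock: 3.35
eef_pos: [464.9, 261.8, 138.7]
tool_rot: [3.141, 0.003, -2.687]
force: [-0.4, -0.1, 0.8]
width: -0.1
gripper_force: 0.0
```

arm_command([
  {"dx":0.0057,"dy":0.0034,"dz":0,"yaw":-2.9,"jaw":0},
  {"dx":0.0115,"dy":0.0067,"dz":0,"yaw":-5.7,"jaw":0},
  {"dx":0.0175,"dy":0.0096,"dz":0,"yaw":-8.6,"jaw":0},
  {"dx":0.0236,"dy":0.0123,"dz":0,"yaw":-11.4,"jaw":0},
  {"dx":0.0298,"dy":0.0146,"dz":0,"yaw":-14.3,"jaw":0},
  {"dx":0.0361,"dy":0.0166,"dz":0,"yaw":-17.2,"jaw":0},
  {"dx":0.0361,"dy":0.0166,"dz":0,"yaw":-17.2,"jaw":0},
  {"dx":0.0361,"dy":0.0166,"dz":0,"yaw":-17.2,"jaw":0},
])

```text
clock: 4.15
eef_pos: [499.5, 277.1, 138.2]
tool_rot: [3.141, 0.0, -2.985]
force: [0.1, -0.6, 0.3]
width: -0.4
gripper_force: 0.0
```

arm_command([
  {"dx":0.0042,"dy":0.0011,"dz":0,"yaw":-2,"jaw":0},
  {"dx":0.0085,"dy":0.002,"dz":0,"yaw":-4,"jaw":0},
  {"dx":0.013,"dy":0.0031,"dz":0,"yaw":-5.7,"jaw":0},
  {"dx":0.013,"dy":0.0031,"dz":0,"yaw":-5.7,"jaw":0},
  {"dx":0.013,"dy":0.0031,"dz":0,"yaw":-5.7,"jaw":0},
])

```text
clock: 4.65
eef_pos: [513.0, 280.2, 138.0]
tool_rot: [3.142, 0.001, -3.087]
force: [0.4, 1.0, -0.9]
width: 0.5
gripper_force: 0.0
```

Run:
```python
from h import *
grab('wrist','w2'); grab('scene','s2'); a=cv2.imread('pics/w2.png')[150:420,0:400]; b=cv2.imread('pics/s2.png')[160:270,190:370]
a=cv2.resize(a,(400,270)); b=cv2.resize(b,(400,244),interpolation=cv2.INTER_CUBIC)
cv2.imwrite('pics/m2.png',cv2.resize(np.vstack([a,b]),None,fx=1.15,fy=1.15))
```

```text
(no output)
```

View pics/m2.png

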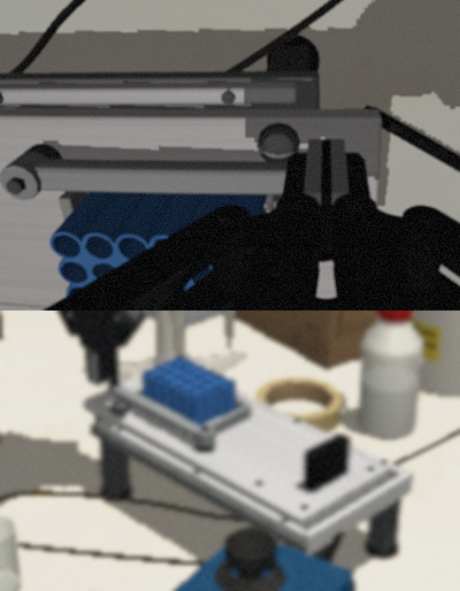

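arm_command([
  {"dx":0.002,"dy":0.0001,"dz":0,"yaw":0,"jaw":0},
  {"dx":0.004,"dy":0.0002,"dz":0,"yaw":0,"jaw":0},
  {"dx":0.004,"dy":0.0002,"dz":0,"yaw":0,"jaw":0},
  {"dx":0.004,"dy":0.0002,"dz":0,"yaw":0,"jaw":0},
])

```text
clock: 5.15
eef_pos: [515.8, 280.7, 137.9]
tool_rot: [3.141, -0.001, -3.086]
force: [-4.4, 1.3, 1.5]
width: -0.1
gripper_force: 2.1
```

Run:
```python
from h import *
f=load('w2'); s=400/460
for n,x,y,z in(('piv',17,185,110),('rail A',0,108,88),('railB',375,110,88),('ball',278,140,96),('bar top-edge L',60,160,110),('bar R',285,170,110),('bar low L',60,190,110),('bar lowR',285,193,110)):
    print(n,atz(f,x/1.15,150+y/1.15,z).round(1),atd(f,x/1.15,150+y/1.15).round(1))
f=load('top0'); print('ball top',atd(f,243,221.7))
```

```text
piv [540.6 145.  110. ] [536.  150.3 116.2]
rail A [514.1 126.4  88. ] [516.6 122.   82.9]
railB [504.5 302.3  88. ] [505.9 302.8  85. ]
ball [517.8 259.7  96. ] [515.2 260.2 100.8]
bar top-edge L [526.  167.9 110. ] [530.3 163.1 103.2]
bar R [524.1 264.2 110. ] [523.5 264.3 111.1]
bar low L [541.3 165.1 110. ] [541.5 165.  109.8]
bar lowR [535.5 264.5 110. ] [505.6 267.6 152.4]
ball top [517.80125472 259.42617328  96.89613126]
```

arm_command([
  {"dx":0.002,"dy":0.0001,"dz":0,"yaw":0,"jaw":0},
  {"dx":0.004,"dy":0.0002,"dz":0,"yaw":0,"jaw":0},
  {"dx":0.004,"dy":0.0002,"dz":0,"yaw":0,"jaw":0},
  {"dx":0.004,"dy":0.0002,"dz":0,"yaw":0,"jaw":0},
])

```text
clock: 5.55
eef_pos: [517.7, 281.0, 137.8]
tool_rot: [-3.141, -0.005, -3.086]
force: [-9.7, 0.9, 5.1]
width: -0.1
gripper_force: 4.7
```

arm_command([
  {"dx":-0.015,"dy":0,"dz":0,"yaw":0,"jaw":0},
  {"dx":-0.04,"dy":0,"dz":0,"yaw":0,"jaw":0},
  {"dx":-0.06,"dy":-0.01,"dz":0.04,"yaw":0,"jaw":0},
  {"dx":-0.07,"dy":-0.03,"dz":0.08,"yaw":0,"jaw":0},
  {"dx":-0.07,"dy":-0.06,"dz":0.11,"yaw":0,"jaw":0},
  {"dx":-0.07,"dy":-0.1,"dz":0.11,"yaw":0,"jaw":0},
  {"dx":-0.07,"dy":-0.14,"dz":0.11,"yaw":0,"jaw":0.3},
  {"dx":-0.07,"dy":-0.16,"dz":0.11,"yaw":0,"jaw":0.5},
  {"dx":-0.07,"dy":-0.16,"dz":0.11,"yaw":0,"jaw":0.5},
])

```text
clock: 6.45
eef_pos: [452.1, 116.3, 248.6]
tool_rot: [-3.14, 0.003, -3.094]
force: [0.1, 0.1, 0.4]
width: 41.9
gripper_force: 0.0
```

Run:
```python
from h import *
grab('top','t3');grab('wrist','w3'); a=cv2.imread('pics/t3.png')[160:280,210:350]; b=cv2.imread('pics/w3.png')
a=cv2.resize(a,None,fx=4,fy=4,interpolation=cv2.INTER_CUBIC)
b=cv2.resize(b,None,fx=.4285,fy=.4285)
c=np.zeros((480,800,3),np.uint8); c[:,:560]=a; c[:b.shape[0],560:560+b.shape[1]]=b[:,:240]
cv2.imwrite('pics/m3.png',c)
```

```text
(no output)
```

View pics/m3.png

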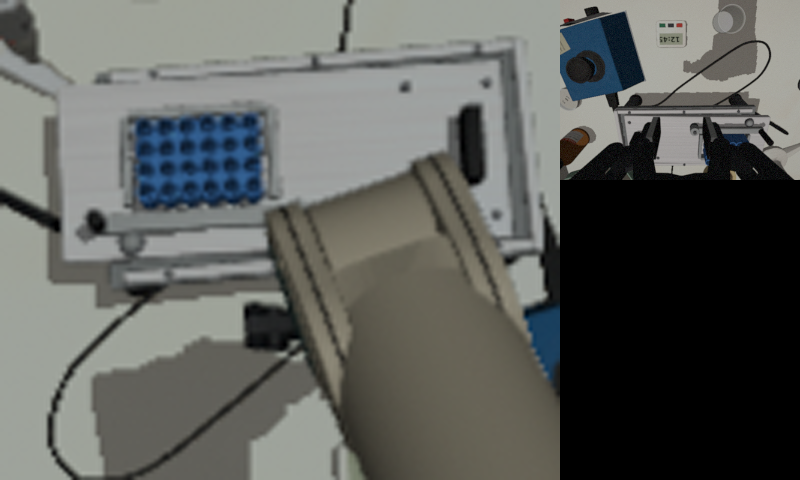

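Run:
```python
from h import *
f=load('t3')
def P(x,y,z,s=4): return atz(f,210+(x+.5)/s-.5,160+(y+.5)/s-.5,z)
A=P(57,88,92);B=P(68,262,92);g=P(471,145,132);g1=P(469,106,132);g2=P(473,184,132);k=P(95,219,149);e1=P(65,263,92);e2=P(180,253,92)
print(A,B,'grip',g,g1,g2,'knob',k)
x=(A-B)[:2];print('end yaw',np.degrees(np.arctan2(x[1],x[0])))
C=P(497,70,92); v=(A-C)[:2]; print('side yaw (top edge)',np.degrees(np.arctan2(-v[0],v[1])),C)
psi=np.radians(3.1); X=np.array([np.cos(psi),np.sin(psi)]);Y=np.array([-np.sin(psi),np.cos(psi)])
end=(A+B)[:2]/2
for n,p in(('grip',g),('knob',k)): print(n,(p[:2]-end)@X,(p[:2]-end)@Y)
```

```text
[628.03293892 309.69621799  92.        ] [510.13156518 303.55779692  92.        ] grip [576.66054107  36.36798355 132.        ] [602.42362449  36.81456116 132.        ] [551.01124908  35.92256909 132.        ] knob [531.5123083  280.47357874 149.        ]
end yaw 2.98035840901809
side yaw (top edge) 1.0584474921983813 [633.50725033  13.39502098  92.        ]
grip -7.0480877217593445 -270.2733707342562
knob -38.92931291720557 -24.08341966465466
```

arm_command([
  {"dx":0.02,"dy":-0.013,"dz":0,"yaw":0,"jaw":0.7},
  {"dx":0.05,"dy":-0.033,"dz":0,"yaw":-0.5,"jaw":0.7},
  {"dx":0.08,"dy":-0.053,"dz":0,"yaw":-1,"jaw":0.7},
  {"dx":0.105,"dy":-0.07,"dz":0,"yaw":-1.5,"jaw":0.7},
  {"dx":0.12,"dy":-0.08,"dz":0,"yaw":-1.5,"jaw":0.7},
  {"dx":0.1264,"dy":-0.085,"dz":-0.01,"yaw":-1.5,"jaw":0.7},
  {"dx":0.1264,"dy":-0.085,"dz":-0.04,"yaw":-1.5,"jaw":0.7},
  {"dx":0.1264,"dy":-0.085,"dz":-0.06,"yaw":-1.5,"jaw":0.7},
  {"dx":0.1264,"dy":-0.085,"dz":-0.06,"yaw":-1.5,"jaw":0.7},
  {"dx":0.1264,"dy":-0.085,"dz":-0.06,"yaw":-1.5,"jaw":0.7},
])

```text
clock: 7.55
eef_pos: [576.7, 36.8, 187.7]
tool_rot: [3.141, -0.001, -3.111]
force: [0.1, 0.3, 0.4]
width: 59.5
gripper_force: 0.0
```

Run:
```python
from h import *
grab('wrist','w4')
```

```text
(no output)
```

View pics/w4.png

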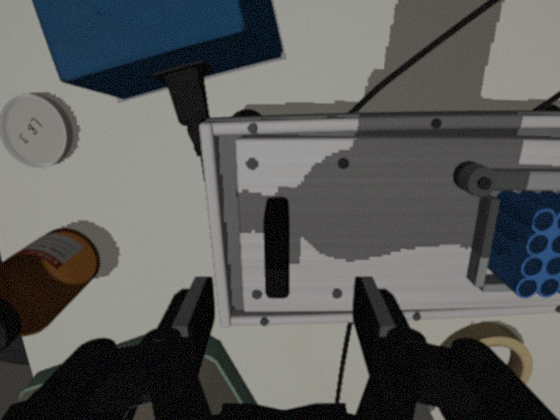

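Run:
```python
from h import *
f=load('w4')
for u,v in((276,205),(276,230),(277,260),(277,290)): print(atd(f,u,v).round(1), atz(f,u,v,132).round(1))
m=f['im'].sum(2); 
for v in (215,240,270): print(v,np.where(m[v,255:300]<90)[0]+255)
```

```text
[555.1  32.5 113.9] [549.3  32.7 132. ]
[562.8  33.  132.7] [563.1  33.  132. ]
[580.1  34.  132.8] [580.5  34.  132. ]
[598.6  34.4 133. ] [599.1  34.4 132. ]
215 [265 266 267 268 269 270 271 272 273 274 275 276 277 278 279 280 281 282
 283 284 285 286 287 288]
240 [265 266 267 268 269 270 271 272 273 274 275 276 277 278 279 280 281 282
 283 284 285 286 287 288]
270 [266 267 268 269 270 271 272 273 274 275 276 277 278 279 280 281 282 283
 284 285 286 287]
```

arm_command([
  {"dx":0,"dy":-0.0016,"dz":-0.02,"yaw":0,"jaw":0.7},
  {"dx":0,"dy":-0.0016,"dz":-0.045,"yaw":0,"jaw":0.7},
  {"dx":0,"dy":-0.0016,"dz":-0.063,"yaw":0,"jaw":0.7},
  {"dx":0,"dy":-0.0016,"dz":-0.072,"yaw":0,"jaw":0.7},
  {"dx":0,"dy":-0.0016,"dz":-0.072,"yaw":0,"jaw":0.7},
  {"dx":0,"dy":-0.0016,"dz":-0.072,"yaw":0,"jaw":0.7},
  {"dx":0,"dy":-0.0016,"dz":-0.072,"yaw":0,"jaw":0.4},
  {"dx":0,"dy":-0.0016,"dz":-0.072,"yaw":0,"jaw":0.25},
  {"dx":0,"dy":-0.0016,"dz":-0.072,"yaw":0,"jaw":0.1},
  {"dx":0,"dy":-0.0016,"dz":-0.072,"yaw":0,"jaw":0},
  {"dx":0,"dy":-0.0016,"dz":-0.072,"yaw":0,"jaw":0},
  {"dx":0,"dy":-0.0016,"dz":-0.072,"yaw":0,"jaw":0},
  {"dx":0,"dy":-0.0016,"dz":-0.072,"yaw":0,"jaw":0},
])

```text
clock: 8.9
eef_pos: [577.4, 33.6, 116.8]
tool_rot: [-3.141, 0.001, -3.112]
force: [-1.3, -1.5, 5.6]
width: 13.0
gripper_force: 59.5
```

arm_command([
  {"dx":0,"dy":0,"dz":0,"yaw":0.4,"jaw":0},
  {"dx":0,"dy":0,"dz":0,"yaw":0.8,"jaw":0},
  {"dx":0,"dy":0,"dz":0,"yaw":1.2,"jaw":0},
  {"dx":0,"dy":0,"dz":0,"yaw":1.5,"jaw":0},
  {"dx":0,"dy":0,"dz":0,"yaw":1.5,"jaw":0},
  {"dx":-0.0001,"dy":0.002,"dz":0,"yaw":1.5,"jaw":0},
  {"dx":-0.0003,"dy":0.006,"dz":0,"yaw":1.5,"jaw":0},
  {"dx":-0.0006,"dy":0.012,"dz":0,"yaw":1.5,"jaw":0},
  {"dx":-0.001,"dy":0.018,"dz":0,"yaw":1.5,"jaw":0},
  {"dx":-0.0013,"dy":0.024,"dz":0,"yaw":1.5,"jaw":0},
  {"dx":-0.0016,"dy":0.03,"dz":0,"yaw":1.5,"jaw":0},
  {"dx":-0.0019,"dy":0.036,"dz":0,"yaw":1.5,"jaw":0},
  {"dx":-0.0022,"dy":0.04,"dz":0,"yaw":1.5,"jaw":0},
  {"dx":-0.0022,"dy":0.04,"dz":0,"yaw":1.5,"jaw":0},
])

```text
clock: 10.3
eef_pos: [575.9, 70.5, 116.8]
tool_rot: [-3.138, 0.002, -3.089]
force: [0.6, -7.0, 6.7]
width: 13.1
gripper_force: 59.6
```

arm_command([
  {"dx":-0.0002,"dy":0.003,"dz":0,"yaw":0,"jaw":0},
  {"dx":-0.0004,"dy":0.008,"dz":0,"yaw":0,"jaw":0},
  {"dx":-0.0008,"dy":0.015,"dz":0,"yaw":0,"jaw":0},
  {"dx":-0.0012,"dy":0.022,"dz":0,"yaw":0,"jaw":0},
  {"dx":-0.0016,"dy":0.029,"dz":0,"yaw":0,"jaw":0},
  {"dx":-0.0019,"dy":0.036,"dz":0,"yaw":0,"jaw":0},
  {"dx":-0.0023,"dy":0.043,"dz":0,"yaw":0,"jaw":0},
  {"dx":-0.0027,"dy":0.05,"dz":0,"yaw":0,"jaw":0},
  {"dx":-0.0031,"dy":0.057,"dz":0,"yaw":0,"jaw":0},
  {"dx":-0.0034,"dy":0.064,"dz":0,"yaw":0,"jaw":0},
  {"dx":-0.0038,"dy":0.07,"dz":0,"yaw":0,"jaw":0},
  {"dx":-0.0041,"dy":0.076,"dz":0,"yaw":0,"jaw":0},
  {"dx":-0.0043,"dy":0.08,"dz":0,"yaw":0,"jaw":0},
  {"dx":-0.0043,"dy":0.08,"dz":0,"yaw":0,"jaw":0},
  {"dx":-0.0043,"dy":0.08,"dz":0,"yaw":0,"jaw":0},
  {"dx":-0.0043,"dy":0.08,"dz":0,"yaw":0,"jaw":0},
])

```text
clock: 11.9
eef_pos: [571.7, 149.9, 116.8]
tool_rot: [-3.137, 0.002, -3.089]
force: [1.2, -9.2, 7.2]
width: 13.3
gripper_force: 59.7
```

Run:
```python
from h import *
grab('top','t5'); print(read_state()['eef_pos'],read_state()['force'])
a=cv2.imread('pics/t5.png')[175:265,150:250]; cv2.imwrite('pics/m5.png',cv2.resize(a,None,fx=6,fy=6,interpolation=cv2.INTER_CUBIC))
```

```text
[571.75571905 149.90804295 116.81784571] [ 1.48938058 -7.92783297  7.36739997]
```

View pics/m5.png

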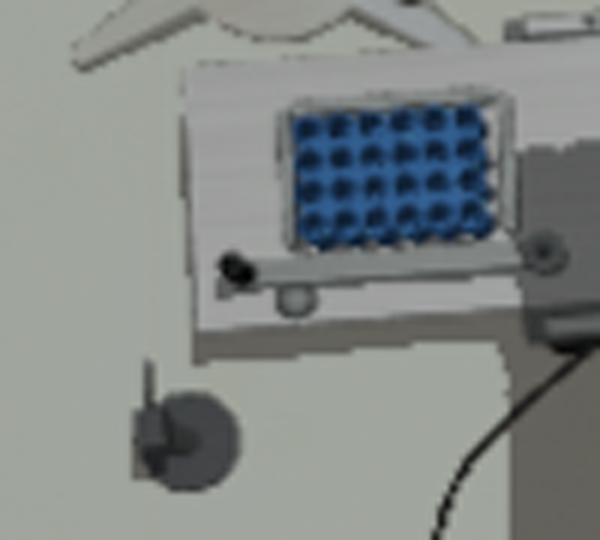

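Run:
```python
from h import *
f=load('t5'); G=f['im'].astype(int).sum(2)
def P(u,v,z): return atz(f,u,v,z)
c=lambda x,y:(150+(x+.5)/6-.5,175+(y+.5)/6-.5)
A=P(*c(186,66),92);B=P(*c(197,330),92);T=P(*c(148.5,362),97)
g=cv2.cvtColor(f['im'],cv2.COLOR_RGB2GRAY).astype(int)
for v in (188,195,202,210,217,224): print(v,g[v,177:188])
for v in (233,235,237,239,240): print(v,g[v,170:180])
print(A,B,T)
x=(A-B)[:2]; print(np.linalg.norm(x),np.degrees(np.arctan2(x[1],x[0])))
for psi in(2.6,3.1,3.5):
    p=np.radians(psi);Y=np.array([-np.sin(p),np.cos(p)]); print(psi,(T[:2]-(A+B)[:2]/2)@Y)
```

```text
188 [162 163 159 149 156 154 155 154 155 155 156]
195 [163 163 152 118 154 160 160 160 160 160 159]
202 [163 163 151  99 123 159 159 159 159 159 159]
210 [163 163 163 150 117 157 158 158 158 159 159]
217 [163 163 163 151 108 139 161 161 161 148  86]
224 [163 163 164 163 150 118 161 161 149  95  95]
233 [163 163 163 163 163 162 162 163 163 163]
235 [163 163 163 153 111 133 162 163 163 163]
237 [163 163 163 151  85 108 162 163 163 163]
239 [163 163 164 151  84 101 163 163 163 163]
240 [163 163 163 149  72  99 162 155 125 126]
[619.91744983 426.48321181  92.        ] [500.81099385 421.6505409   92.        ] [486.58109544 442.26626794  97.        ]
119.20445698478211 2.323466412389169
2.6 21.527679672907347
3.1 22.162863773629265
3.5 22.66979816448473
```

Run:
```python
from h import *
def P(f,x,y,z,s,o): return atz(f,o[0]+(x+.5)/s-.5,o[1]+(y+.5)/s-.5,z)
def yw(a,b): d=(a-b)[:2]; return np.degrees(np.arctan2(-d[0],d[1]))
f=load('top0'); g=cv2.cvtColor(f['im'],cv2.COLOR_RGB2GRAY)
q=lambda x,y,z:P(f,x,y,z,5,(210,160))
print('rail up',yw(q(125,95,88),q(640,52,88)),'rail low',yw(q(150,362,88),q(668,315,88)))
h=load('t5'); q5=lambda x,y,z:P(h,x,y,z,6,(150,175))
print('board low t5',yw(q5(197,330,92),q5(520,306,92)),'up',yw(q5(186,66,92),q5(500,45,92)))
# subpixel vertical edges: for columns, strongest gradients per column near guess, fit lines
def fit(f,u0,v0,u1,v1,z,sgn):
    g=cv2.cvtColor(f['im'],cv2.COLOR_RGB2GRAY).astype(float); pts=[]
    for u in range(int(u0),int(u1)+1):
        v=v0+(v1-v0)*(u-u0)/(u1-u0); r=np.arange(int(v)-3,int(v)+4); d=sgn*(g[r+1,u]-g[r-1,u])/2; d=np.clip(d,0,None)
        if d.max()<8: continue
        k=d.argmax(); w=d[max(0,k-1):k+2]; pts.append((u,(w*r[max(0,k-1):k+2]).sum()/w.sum()))
    pts=np.array(pts); m=np.polyfit(*pts.T,1); r=pts[:,1]-np.polyval(m,pts[:,0]); ok=abs(r)<.5; m=np.polyfit(*pts[ok].T,1)
    a,b=[atz(f,u,np.polyval(m,u),z) for u in(u0,u1)]; print('fit',yw(a,b).round(2),a.round(1),b.round(1),ok.sum(),len(pts),r[ok].std().round(2))
fit(h,184,229.6,234,226.0,92,-1)
fit(h,184,185.6,230,182.6,92,1);fit(h,184,185.6,230,182.6,92,-1)
for s in(1,-1): fit(f,240,232,340,222.8,88,s)
for s in(1,-1): fit(f,236,178.8,336,170.2,88,s)
for n in(2.3,3.1): pass
print(read_state()['tool_rot'])
```

```text
rail up 3.5281818298776724 rail low 3.931142973282148
board low t5 2.9946231357284843 up 2.5558044183541355
fit 3.14 [500.8 417.4  92. ] [508.2 283.9  92. ] 46 51 0.17
fit 0.1 [628.7 417.3  92. ] [628.9 293.2  92. ] 8 33 0.28
fit 4.92 [622.7 417.3  92. ] [633.4 293.1  92. ] 8 17 0.2Traceback (most recent call last):
  File "<stdin>", line 20, in <module>
  File "<stdin>", line 16, in fit
    raise TypeError("expected non-empty vector for x")
TypeError: expected non-empty vector for x
```

arm_command([
  {"dx":0,"dy":0.001,"dz":-0.0005,"yaw":0,"jaw":0},
  {"dx":-0.0002,"dy":0.003,"dz":-0.001,"yaw":0,"jaw":0},
  {"dx":-0.0004,"dy":0.007,"dz":-0.001,"yaw":0,"jaw":0},
  {"dx":-0.0007,"dy":0.011,"dz":-0.001,"yaw":0,"jaw":0},
  {"dx":-0.0009,"dy":0.015,"dz":-0.001,"yaw":0,"jaw":0},
  {"dx":-0.0011,"dy":0.019,"dz":-0.001,"yaw":0,"jaw":0},
  {"dx":-0.0012,"dy":0.021,"dz":-0.001,"yaw":0,"jaw":0},
  {"dx":-0.0013,"dy":0.0222,"dz":-0.001,"yaw":0,"jaw":0},
  {"dx":-0.0013,"dy":0.0222,"dz":-0.001,"yaw":0,"jaw":0},
  {"dx":-0.0013,"dy":0.0222,"dz":-0.001,"yaw":0,"jaw":0},
  {"dx":-0.0013,"dy":0.0222,"dz":-0.001,"yaw":0,"jaw":0},
])

```text
clock: 13.05
eef_pos: [571.5, 168.6, 116.9]
tool_rot: [-3.134, 0.003, -3.091]
force: [1.3, -15.0, 15.6]
width: 13.3
gripper_force: 60.7
```

Run:
```python
from h import *
grab('top','t6'); grab('scene','s6');s=read_state(); print(s['eef_pos'],s['force'])
a=cv2.imread('pics/t6.png')[180:255,145:220]; b=cv2.imread('pics/s6.png')[150:270,170:370]
a=cv2.resize(a,(600,600),interpolation=cv2.INTER_CUBIC); b=cv2.resize(b,(200,120))
cv2.imwrite('pics/m6.png',np.hstack([a,np.vstack([b,np.zeros((480,200,3),np.uint8)])]))
```

```text
[571.53488985 168.64356556 116.89039972] [  0.69792908 -15.5676365   14.60963852]
```

View pics/m6.png

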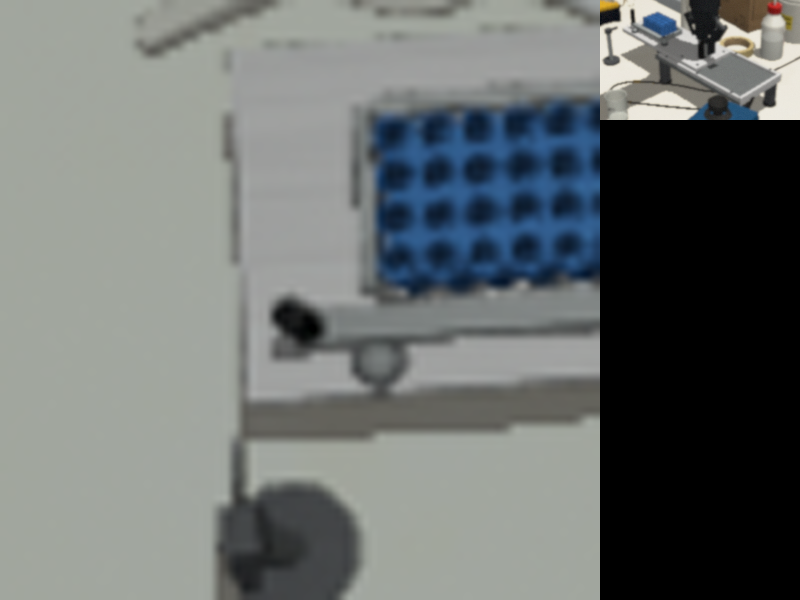

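Run:
```python
from h import *
f=load('t6'); c=lambda x,y,z:atz(f,145+(x+.5)/8-.5,180+(y+.5)/8-.5,z)
A=c(232,50,92);B=c(244,402,92);T=c(238.5,440,97)
x=(A-B)[:2]; print(A,B,T,np.degrees(np.arctan2(x[1],x[0])))
for psi in(3.1,3.5):
    p=np.radians(psi);Y=np.array([-np.sin(p),np.cos(p)]);X=np.array([Y[1],-Y[0]]);d=T[:2]-(A+B)[:2]/2; print(psi,d@X,d@Y)
g=cv2.cvtColor(f['im'],cv2.COLOR_RGB2GRAY).astype(int)
for v in (190,196,202,208,214,220,226,228): print(v,g[v,170:180])
for v in (235,237,239,240): print(v,g[v,170:180])
```

```text
[619.72976227 445.42735902  92.        ] [500.63256741 441.29734107  92.        ] [487.52173548 442.15609397  97.        ] 1.9860905402041422
3.1 -72.61833755793326 2.7248447656889767
3.5 -72.59754504969075 3.2317458800412973
190 [164 163 163 162 158 157 158 158 158 159]
196 [164 163 152 112 145 159 159 159 159 159]
202 [163 163 163 151 118 161 160 160 160 160]
208 [164 164 164 150 110 160 159 159 159 159]
214 [164 164 164 164 159 145 161 161 161 161]
220 [164 164 164 164 152 125 161 161 148  76]
226 [164 164 164 164 150 114 163 162 162 161]
228 [164 164 164 164 152 120 161 160 160 160]
235 [164 164 163 154 106 117 153 154 154 154]
237 [164 164 164 152  87 108 163 164 164 164]
239 [164 164 164 152  85 101 163 164 164 164]
240 [164 164 164 151  72 101 164 155 126 127]
```

arm_command([
  {"dx":0,"dy":0.001,"dz":0,"yaw":0,"jaw":0},
  {"dx":-0.0001,"dy":0.002,"dz":0,"yaw":0,"jaw":0},
  {"dx":-0.0002,"dy":0.0032,"dz":0,"yaw":0,"jaw":0},
  {"dx":-0.0002,"dy":0.0032,"dz":0,"yaw":0,"jaw":0},
  {"dx":-0.0002,"dy":0.0032,"dz":0,"yaw":0,"jaw":0},
  {"dx":-0.0002,"dy":0.0032,"dz":0,"yaw":0,"jaw":0},
])

```text
clock: 13.75
eef_pos: [571.4, 171.5, 116.9]
tool_rot: [-3.133, 0.003, -3.092]
force: [1.3, -16.2, 16.9]
width: 13.3
gripper_force: 60.7
```

Moved 2.9 mm. Now relax the stored outward push and measure again.

arm_command([
  {"dx":0,"dy":-0.001,"dz":0,"yaw":0,"jaw":0},
  {"dx":0,"dy":-0.003,"dz":0,"yaw":0,"jaw":0},
  {"dx":0,"dy":-0.005,"dz":0,"yaw":0,"jaw":0},
  {"dx":0,"dy":-0.005,"dz":0,"yaw":0,"jaw":0},
  {"dx":0,"dy":-0.005,"dz":0,"yaw":0,"jaw":0},
  {"dx":0,"dy":-0.005,"dz":0,"yaw":0,"jaw":0},
])

```text
clock: 14.35
eef_pos: [571.4, 171.4, 116.8]
tool_rot: [-3.139, 0.004, -3.089]
force: [2.3, -6.8, 12.0]
width: 13.7
gripper_force: 60.4
```

Run:
```python
from h import *
grab('top','t7'); grab('scene','s7');s=read_state(); print(s['eef_pos'],s['tool_rot'],s['force'])
f=load('t7'); g=cv2.cvtColor(f['im'],cv2.COLOR_RGB2GRAY).astype(int)
for v in (190,196,202,208,214,220,226,228): print(v,g[v,169:179])
for v in (235,237,239): print(v,g[v,169:179])
a=cv2.imread('pics/t7.png')[180:255,145:245]; b=cv2.imread('pics/s7.png')[150:270,170:370]
a=cv2.resize(a,(400,300),interpolation=cv2.INTER_CUBIC); b=cv2.resize(b,(400,240),interpolation=cv2.INTER_CUBIC)
cv2.imwrite('pics/m7.png',np.vstack([a,b]))
```

```text
[571.41705178 171.38995531 116.77858514] [-3.13893013  0.00417227 -3.08920187] [ 1.55299699 -6.31168352 12.25384365]
190 [164 164 162 157 158 158 158 158 158 158]
196 [163 163 163 158 145 159 159 159 158 159]
202 [164 163 163 152 124 160 160 160 160 160]
208 [164 164 164 151 114 161 159 158 159 159]
214 [164 164 164 152 119 156 161 161 161 161]
220 [164 164 164 164 154 128 161 161 148  76]
226 [164 164 164 164 151 120 162 161 162 162]
228 [164 164 164 164 151 114 162 160 160 160]
235 [164 164 164 164 153 106 116 153 154 154]
237 [164 164 164 164 151  86 108 163 164 164]
239 [164 164 164 164 152  84 101 164 164 164]
```

View pics/m7.png

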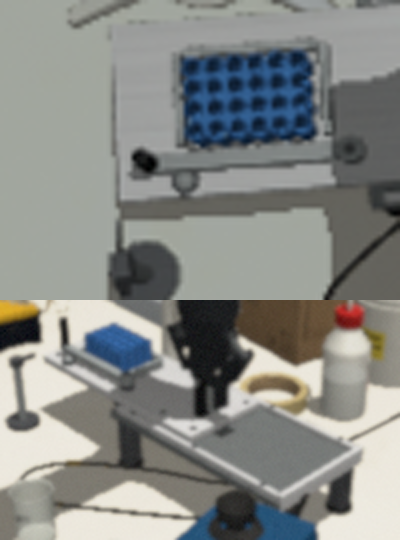

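Run:
```python
from h import *
f=load('t7')
M=atz(f,173.45,208,92)
for tu in (174.0,174.3):
    T=atz(f,tu,235.5,97)
    for psi in(3.1,3.5):
        p=np.radians(psi);Y=np.array([-np.sin(p),np.cos(p)]);d=(T-M)[:2]; print(tu,psi,M.round(1),T.round(1),(d@Y).round(2))
# scene view cross-check material
a=cv2.imread('pics/s7.png')[160:240,170:270]; cv2.imwrite('pics/m8.png',cv2.resize(a,(800,600),interpolation=cv2.INTER_CUBIC))
```

```text
174.0 3.1 [559.4 445.7  92. ] [485.  443.2  97. ] 1.51
174.0 3.5 [559.4 445.7  92. ] [485.  443.2  97. ] 2.03
174.3 3.1 [559.4 445.7  92. ] [485.  442.4  97. ] 0.72
174.3 3.5 [559.4 445.7  92. ] [485.  442.4  97. ] 1.24
```

arm_command([
  {"dx":0,"dy":0.002,"dz":0,"yaw":0,"jaw":0},
  {"dx":0,"dy":0.004,"dz":0,"yaw":0,"jaw":0},
  {"dx":0,"dy":0.0061,"dz":0,"yaw":0,"jaw":0},
  {"dx":0,"dy":0.0061,"dz":0,"yaw":0,"jaw":0},
  {"dx":0,"dy":0.0061,"dz":0,"yaw":0,"jaw":0},
  {"dx":0,"dy":0.0061,"dz":0,"yaw":0,"jaw":0},
  {"dx":0,"dy":0.004,"dz":0,"yaw":0,"jaw":0},
  {"dx":0,"dy":0.0015,"dz":0,"yaw":0,"jaw":0},
  {"dx":0,"dy":0,"dz":0,"yaw":0,"jaw":0},
  {"dx":0,"dy":0,"dz":0,"yaw":0,"jaw":0},
  {"dx":0,"dy":0,"dz":0,"yaw":0,"jaw":0},
  {"dx":0,"dy":0,"dz":0,"yaw":0,"jaw":0},
])

```text
clock: 15.65
eef_pos: [571.4, 172.5, 116.8]
tool_rot: [-3.14, 0.005, -3.089]
force: [0.6, -4.4, 12.0]
width: 13.2
gripper_force: 60.4
```

```bash
python3 -c "
from h import *
s=read_state();print(s['qd'].round(3),s['eef_pos']);print(finish_job())"
```

```text
[-0.001 -0.002 -0.001  0.001  0.     0.001 -0.001] [571.42710638 172.50360409 116.78808532]
the job is handed in; nothing more can be done
None
```

I swung the keeper bar shut past its spring ball, then slid the board out until its front end was within about 1 mm of the pointer blade by my estimate. I handed the job in with the gripper holding the board flat and still at 15.7 s, with the rack in its pocket.

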